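# Index the specimen carousel to the red-capped jar

### The arm

A 7-joint arm with a two-finger parallel gripper is mounted at the origin on the work surface. World frame = base frame: x ahead of the robot, y to its left, z up, the work surface at z = 0. Lengths are in m, angles in rad, forces in N, time in s.
With the tool pointing down it reaches from about 0.35 to 0.775 m from the base axis. Payload 3.1 kg.
Tool frame: the origin (TCP) lies between the finger pads; the fingertips stand bot.nose_length ahead of it and the grasp point (between the pads) lies 3 mm ahead of it (bot.nose_length is the distance from the TCP to the fingertips, in m); x points along the fingers, y is the direction in which the jaws open and shut, and the axes are right-handed (so a half turn about x gives the same grasp; the last joint's range is limited). The gripper opens to 85 mm and grips with 20 to 120 N. Pads are 22 mm wide; open, the fingers measure 114 mm over their backs; the gripper's body (76 mm by 85 mm) begins 54 mm behind the grasp point. The pads swing forward as they close: fully open they stand 13 mm farther back than shut.
Start: joints at [1.246, 0.311, 0.014, 1.512, -0.004, 1.319, -0.027], TCP at [0.154, -0.528, 0.253] pointing down, gripper open.
Joint ranges: [-2.7, 2.7], [-0.3, 1.91], [-1.27, 1.3], [0.12, 2.57], [-1.44, 4.58], [0.2, 2.03], [-3.05, 3.05]. Speed limits (rad/s): [2.79, 2.79, 3.14, 3.14, 3.14, 3.14, 3.14].

### API

Orientations are given as a rotation vector (axis times angle).
In Python, from rig import bot, optics, close_job gives the robot as it stands.
- The arm moves only by the shell command python3 -m crank 'ROWS' [FORCE]. ROWS is JSON, one flat list of numbers, 7 for each row, row after row: the turn, a rotation vector about the tool's x, y, z scaled (see below), then the shift along the tool's x, y, z scaled (see below), then the closure, from 0 (fully open) to 1 (shut). A call has 1 to 12 rows; each row is the pose to reach, as a shift and turn from the pose measured when the call began, along the tool's axes at that moment, turning the shorter way round; what a row does not reach only later rows make up. The controller multiplies each number of a shift by 100 mm and each number of a turn by 180 degrees. A row lasts 1/12 s, in which the tool goes at most 41.7 mm and 7.16 degrees, less where a joint would pass 70% of its speed; a pose out of reach is approached as far as the arm can. A call with a number of a shift or a turn outside -1 to 1 is refused whole. A call with a gripper value outside its range is refused whole. The fingers move at their own pace and stop on an object; FORCE is the grip in N (left out, the last holds). Time passes only in rows, so rows that repeat a pose let the fingers close. It gives the time, the measured TCP pose, the force and the opening at its end, in the units of the state.
- bot.get_state(): the state, without advancing time (a new reading comes with each control period).
- optics.camera(name): name is "side" or "top" or "wrist"; returns a dict with "image" (480x640x3 uint8, red, green, blue), "vfov" (degrees; the focal length in pixels is half the picture's height over the tangent of half this angle, whatever the lens; pixels are square), "cx", "cy" (the principal point, pixels), "T" (4x4, takes a point from camera to world coordinates). Camera axes: x right, y up, looking along -z (the intrinsics and any distortion apply to the point x, -y, -z); pixel columns grow to the right and rows downward; lengths in m; the calibration is good to about 2 mm. A picture is of the moment at which its call begins. There is no depth.
- close_job(): hands the job in, once; it reports no verdict.
The state is a dict: "time_s": time; "joints": joint angles; "qvel": joint speeds; "effort": joint torques, N m; "ee_pos": TCP position; "ee_rot": TCP orientation; "ft_force": force on the tool from outside, world axes, zero at the start; "torque": the same for the moment, N m; "gripper_width": finger opening in m.
Only numpy, scipy, OpenCV 4.12 (cv2) and the standard library are available. Lean on these libraries where they do the work, as an engineer would, in place of code of your own. Each camera call takes 0.05 s, during which the arm holds its last target.

### The job

Bring the red-capped specimen jar to the brass pointer: with a fingertip press down the black indexing plunger on the carousel's arm, turn the carousel by one hole in the direction that brings the red jar to the pointer, and let the plunger spring fully back up into that hole. Do not turn past that hole. Do not pick up or tip any jar, and leave the other things on the desk where they are.

Things in the scene. Friction and masses are not known exactly. Their poses are not given: they have to be found in the camera images.
- base: The carousel's round dark blue-green base, fixed to the desk: 330 mm across, 10 mm high; origin at the centre of its underside, z up, x towards the brass pointer. The plunger starts on the opposite side (-x).
- axis (a point): Point on the carousel's vertical turning axis, 70 mm above the desk. The blue-grey turntable is 190 mm across, its top 60 mm above the desk, with 8 white ring seats every 45 degrees, centres 68 mm from the axis. A steel arm 32 mm wide (top 60 mm above the desk) sticks out of it, turns with it and carries the plunger.
- index_plate: Fixed aluminium half-ring plate under the arm, 98 to 142 mm from the axis, top 44 mm above the desk, with a curved slot and 5 holes 45 degrees apart at 120 mm from the axis; the plunger starts in the middle hole. Origin and axes as the base's.
- plunger_top (a point): Centre of the flat top of the black plunger knob (32 mm across, 12 mm thick), 120 mm from the axis, 105 mm above the desk when up; it goes down with the plunger and round with the turntable. The 5 seats nearest to it are empty.
- plunger (a joint): How far the plunger is pressed down: 0 = up, pin in a hole, turntable locked; 0.013 m = fully pressed (stop). A spring pushes up (4 N when up, 7 N fully pressed). Pressed more than 10 mm (best 12) the turntable is free, and a finger pressing on the knob carries it round by friction. Between holes the pin stays down under the plate; released within about 3 mm of a hole it springs up into it.
- carousel (a joint): Angle of the turntable, rad, positive anticlockwise seen from above, 0 at the start; holes at 0, +-0.785 and +-1.571; about 1 degree of play in a hole. Light friction (about 0.5 N at the knob) when the plunger is pressed.
- reading_place (a point): Fixed point, 68 mm from the axis towards the pointer and 85 mm above the desk: where the middle of the jar in the seat at the pointer is.
- pointer_tip (a point): Tip of the fixed brass pointer, a cone on a steel post (105 mm high) on the base's rim; tip 94 mm from the axis, 98 mm above the desk, pointing at the axis.
- red_jar_mid (a point): Centre (half-way up) of the jar with the red cap: loose, 42 mm across, 50 mm high, about 45 g, standing in a seat (on the turntable, 60 mm above the desk). It starts in the seat one step to the one or the other side of the pointer.
- blue_jar_mid (a point): Centre of the same kind of jar with a blue cap, in the seat on the other side of the pointer.
- white_jar_mid (a point): Centre of the same kind of jar with a white cap, in the seat at the pointer at the start.
- spare_jar_mid (a point): Centre of a loose jar with a yellow cap, 42 mm across, 50 mm high, standing on the desk near the base; to be left alone.
- slide_box_mid (a point): Centre of a loose white box with a green lid, 84 x 60 x 34 mm, on the desk near the base; to be left alone.
- stamp_mid (a point): Centre of a loose wooden hand stamp, 45 x 30 mm, 52 mm high, on the desk near the base; to be left alone.
Things that resemble listed ones, but are neither listed nor needed, are in the scene too. What is shaped like the part that bears red_jar_mid but green or turquoise is not meant.

How it is judged:
On the way, in this order (a step that is already met when the one before it is completed fails the run):
1. the plunger is pressed in, out of its hole (value of joint plunger above 0.008 m), for 0.05 s.
2. the red jar is at the pointer and the plunger has sprung up into the hole (value of joint plunger below 0.003 m and horizontal distance between red_jar_mid and reading_place below 0.008 m), for 0.2 s.
At the end, for the whole second after the job is handed in: The red jar stands at the pointer (its centre within 8 mm of the reading place), the plunger is up in the hole (within 3 mm), the turntable is at rest, the three jars stand upright in their seats and the three things on the desk are within 20 mm of where they were (all of step 2 and angle between each of red_jar_mid, blue_jar_mid, white_jar_mid's own z axis and vertical below 0.15 rad and height (world z) of red_jar_mid between 0.078 and 0.092 m and height (world z) of blue_jar_mid between 0.078 and 0.092 m and height (world z) of white_jar_mid between 0.078 and 0.092 m and velocity of joint carousel between -0.05 and 0.05 rad/s and distance of each of spare_jar_mid, slide_box_mid, stamp_mid from where it was at the start of the episode below 0.02 m); the robot touches nothing.
It fails at once if the carousel is turned past the next hole (more than 63 degrees) (value of joint carousel above 1.1 rad or value of joint carousel below -1.1 rad).
It fails at once if a jar on the carousel is lifted (12 mm) or tipped (height (world z) of any of red_jar_mid, blue_jar_mid, white_jar_mid above 0.097 m or angle between any of red_jar_mid, blue_jar_mid, white_jar_mid's own z axis and vertical above 0.4 rad).
It fails at once if one of the things on the desk is lifted or pushed more than 20 mm (distance of any of spare_jar_mid, slide_box_mid, stamp_mid from where it was at the start of the episode above 0.02 m).
It also fails if it takes over 40 s, if anything falls off the work surface, if the arm or the gripper's body presses on something with over 40 N, if the wrist force passes 120 N, or if a joint passes its speed limit or range.

## Working session

There is one attempt and no reset: what is moved stays moved. The work goes in short steps, Python scripts to look and compute and a shell command to move; the robot and the scene stay as the last step left them, time stands still between calls to the robot, and variables do not carry over. Pictures are saved under pics/ and viewed, and the job is handed in when it is done.

```bash
ls; mkdir -p pics
python3 - <<'E'
from rig import bot,optics
import cv2,numpy as np
print(bot.get_state(), bot.nose_length)
for n in ["side","top","wrist"]:
    c=optics.camera(n); print(n,c["vfov"],c["cx"],c["cy"],np.round(c["T"],4).tolist(),[k for k in c if k not in("image","T")],{k:c[k] for k in c if k not in("image","T","vfov","cx","cy")})
    cv2.imwrite(f"pics/{n}0.png",c["image"][:,:,::-1])
E
```

```text
pics
{'time_s': 0.0, 'joints': array([ 1.24629664,  0.3117099 ,  0.01396359,  1.5130773 , -0.00440472,
        1.31919888, -0.02721268]), 'qvel': array([-8.26431704e-04, -2.67518489e-04,  2.07263640e-03, -7.96159256e-04,
        8.43474898e-05, -4.94238123e-04,  6.21474592e-04]), 'effort': array([-9.36448596e-04, -3.79915774e+01,  1.45863388e-01, -2.30593443e+01,
        1.23467215e-02,  1.36370971e-02, -1.48224694e-05]), 'ee_pos': array([ 0.15331183, -0.5274844 ,  0.25222143]), 'ee_rot': array([ 2.07032439,  0.29729954, -2.07119283]), 'ft_force': array([-0.43957675,  0.14429679,  0.11895523]), 'torque': array([-0.0245246 ,  0.0598002 ,  0.02034159]), 'gripper_width': 0.08546122703916285} 0.022
side 48.547709950475756 321.16483782230387 238.04629280236836 [[0.9993, 0.0083, -0.0356, 0.5996], [-0.0323, 0.6574, -0.7529, -0.8846], [0.0172, 0.7535, 0.6572, 0.8997], [0.0, 0.0, 0.0, 1.0]] ['vfov', 'cx', 'cy'] {}
top 56.488324507495015 323.6555937371729 239.2193125802809 [[-0.018, 0.9885, -0.1498, 0.4755], [-0.9998, -0.0193, -0.0067, 0.0172], [-0.0096, 0.1497, 0.9887, 0.987], [0.0, 0.0, 0.0, 1.0]] ['vfov', 'cx', 'cy'] {}
wrist 66.70029955531685 317.2013449306687 232.86581656577852 [[0.2794, 0.9175, 0.283, 0.2262], [-0.9602, 0.2679, 0.0795, -0.5077], [-0.0029, -0.2939, 0.9558, 0.3725], [0.0, 0.0, 0.0, 1.0]] ['vfov', 'cx', 'cy'] {}
```

View pics/top0.png

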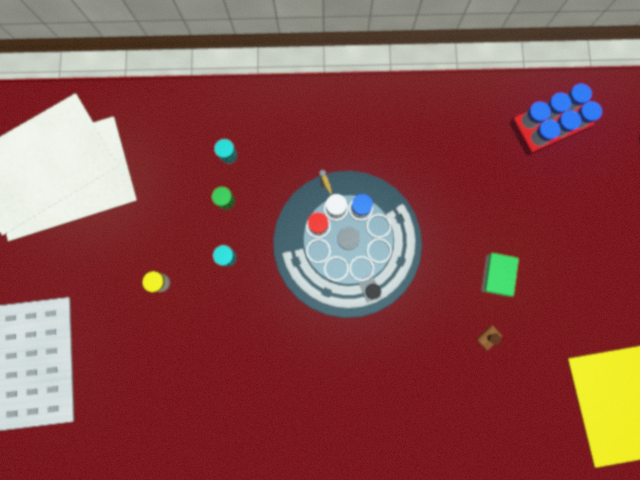

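View pics/side0.png

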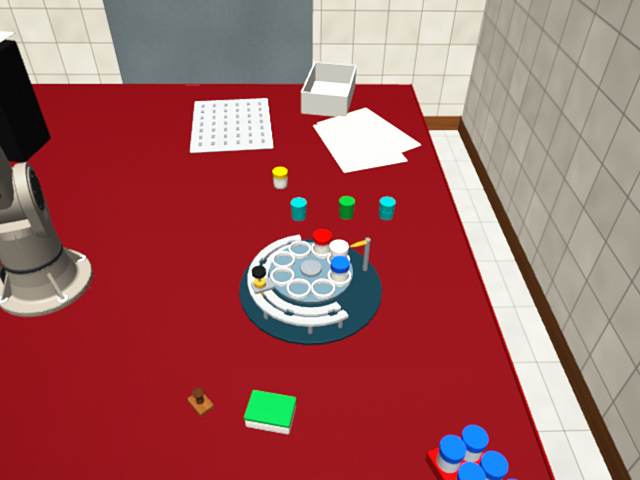

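The top view shows the red cap at (318,223), the white one at the pointer at (337,205), the blue one at (362,205) and the black knob at (373,291). The only red cap is the one on the carousel. The jars near (224,150), (222,197) and (223,256) are turquoise and green, so they are not meant. Red sits one step anticlockwise of the pointer, so the turntable must turn clockwise (negative).

```bash
cat > h.py <<'E'
import cv2,numpy as np
from rig import bot,optics
def ray(c,u,v):
    f=240/np.tan(np.radians(c["vfov"]/2)); d=np.array([(u-c["cx"])/f,-(v-c["cy"])/f,-1.])
    return c["T"][:3,3],c["T"][:3,:3]@d
def onz(c,u,v,z):
    o,d=ray(c,u,v); return o+d*(z-o[2])/d[2]
def tri(c1,p1,c2,p2):
    o1,d1=ray(c1,*p1);o2,d2=ray(c2,*p2); d1/=np.linalg.norm(d1);d2/=np.linalg.norm(d2)
    A=np.stack([d1,-d2],1); s=np.linalg.lstsq(A,o2-o1,rcond=None)[0]
    a=o1+s[0]*d1;b=o2+s[1]*d2; return (a+b)/2,np.linalg.norm(a-b)
def blob(c,lo,hi,roi):
    h=cv2.cvtColor(c["image"],cv2.COLOR_RGB2HSV); m=cv2.inRange(h,np.array(lo),np.array(hi)); k=np.zeros_like(m); x0,y0,x1,y1=roi; k[y0:y1,x0:x1]=m[y0:y1,x0:x1]
    n,l,s,ce=cv2.connectedComponentsWithStats(k); 
    if n<2: return None
    i=1+s[1:,4].argmax(); return ce[i],s[i],k
E
python3 - <<'E'
from h import *
t=optics.camera("top");s=optics.camera("side")
# base disc ellipse
r=blob(t,(85,60,40),(110,255,130),(260,160,435,330)); pts=cv2.findNonZero(r[2]); hull=cv2.convexHull(pts)
e=cv2.fitEllipse(hull); print("base ell",e, onz(t,*e[0],0.01), onz(t,e[0][0]-e[1][0]/2,e[0][1],0.01)-onz(t,e[0][0]+e[1][0]/2,e[0][1],0.01))
r=blob(s,(85,60,40),(110,255,130),(220,220,400,350)); hull=cv2.convexHull(cv2.findNonZero(r[2])); e=cv2.fitEllipse(hull); print("side base",e,onz(s,*e[0],0.01))
k=blob(t,(0,0,0),(180,255,60),(350,270,395,315)); print("knob top",k[:2],onz(t,*k[0],.105))
k2=blob(s,(0,0,0),(180,255,60),(240,255,275,290)); print("knob side",k2[:2],onz(s,*k2[0],.100))
print(tri(t,k[0],s,k2[0]))
for n,lo,hi in [("red",(0,200,150),(5,255,255)),("blue",(105,150,120),(120,255,255))]:
    b=blob(t,lo,hi,(290,190,400,240)); print(n,b[:2],onz(t,*b[0],.11))
for n,(u,v) in dict(hub=(348,239),white=(337,205)).items(): print(n,onz(t,u,v,.11 if n=="white" else .062))
a=np.hstack([cv2.resize(t["image"][160:330,260:440],None,fx=2.2,fy=2.2),cv2.resize(s["image"][220:350,230:400],(400,374))])
cv2.imwrite("pics/crop.png",a[:,:,::-1])
E
```

```text
base ell ((347.1282043457031, 243.8816680908203), (144.61399841308594, 146.4750518798828), 104.12882995605469) [ 0.6121677  -0.02772202  0.01      ] [0.00618366 0.31899218 0.        ]
side base ((309.19171142578125, 285.1026611328125), (121.85424041748047, 140.44564819335938), 99.9771728515625) [ 0.61489562 -0.03015039  0.01      ]Traceback (most recent call last):
  File "<stdin>", line 7, in <module>
TypeError: 'NoneType' object is not subscriptable
```

View pics/wrist0.png

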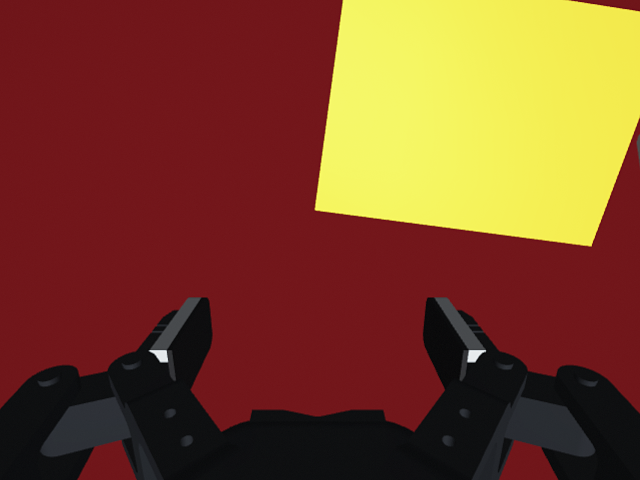

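Run:
```python
from h import *
t=optics.camera("top");s=optics.camera("side")
a=np.hstack([cv2.resize(t["image"][160:330,260:440],None,fx=2.2,fy=2.2),cv2.resize(s["image"][220:350,230:400],(400,374))])
cv2.imwrite("pics/crop.png",a[:,:,::-1])
print(t["image"][291,373],s["image"][272,259])
k=blob(t,(0,0,0),(180,140,78),(355,275,392,308)); print("knob top",k[:2],onz(t,*k[0],.105))
k2=blob(s,(0,0,0),(180,255,60),(240,255,275,290)); print("knob side",k2[:2],onz(s,*k2[0],.100))
print(tri(t,k[0],s,k2[0]))
for n,lo,hi in [("red",(0,200,150),(5,255,255)),("blue",(105,150,120),(120,255,255))]:
    b=blob(t,lo,hi,(290,190,400,240)); print(n,b[:2],onz(t,*b[0],.11))
for n,(u,v) in dict(hub=(348,239),white=(337,205)).items(): print(n,onz(t,u,v,.11 if n=="white" else .062))
```

```text
[70 73 74] [34 35 37]
knob top (array([372.57936508, 290.88095238]), array([367, 285,  13,  13, 126], dtype=int32)) [ 0.50490369 -0.07080431  0.105     ]
knob side (array([258.43609023, 271.55639098]), array([252, 265,  14,  14, 133], dtype=int32)) [ 0.50607413 -0.07509017  0.1       ]
(array([ 0.50542747, -0.07161728,  0.09653185]), np.float64(0.0004874958536246535))Traceback (most recent call last):
  File "<stdin>", line 10, in <module>
TypeError: 'NoneType' object is not subscriptable
```

View pics/crop.png

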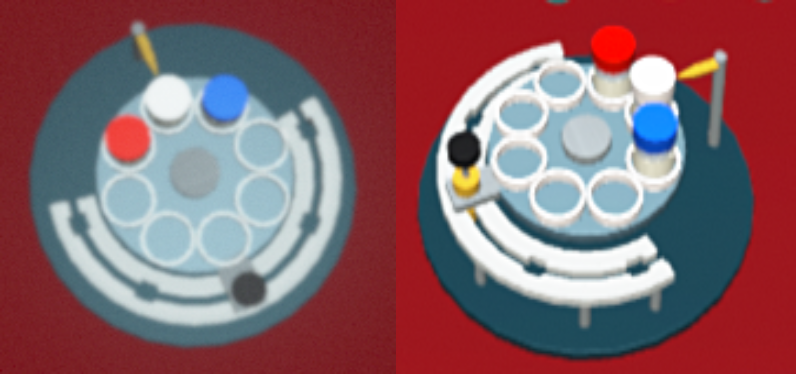

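The crop confirms it: the red cap is at left-crop (128,138), white is at the pointer, and the next hole clockwise in the plate is at left-crop (148,290). The knob is at about (0.505, -0.072). I'll refine the axis next.

Run:
```python
from h import *
t=optics.camera("top");s=optics.camera("side")
q=lambda x,y:(260+x/2.2,160+y/2.2)
for n,(x,y,z) in dict(hub=(195,172,.066),holeT=(148,290,.044),hole2=(311,223,.044),holeE1=(305,127,.044),holeE2=(62,205,.044),red=(128,138,.11),white=(167,99,.11),blue=(225,98,.11),ptip=(155,72,.098),s1=(128,199,.065),s2=(167,237,.065),s3=(225,237,.065),s4=(263,198,.065),s5=(262,143,.065)).items(): print(n,np.round(onz(t,*q(x,y),z)[:2],4))
p=lambda x,y:(230+x*170/400,220+y*130/374)
for n,(x,y,z) in dict(hub=(586,138,.066),s1=(562,83,.065),s2=(522,113,.065),s3=(521,159,.065),s4=(559,197,.065),s5=(614,197,.065)).items(): print("side",n,np.round(onz(s,*p(x-396,y),z)[:2],4))
```

```text
hub [ 0.6163 -0.0286]
holeT [0.5067 0.0181]
hole2 [ 0.5679 -0.1398]
holeE1 [ 0.662  -0.1381]
holeE2 [0.5899 0.0996]
red [0.6419 0.0335]
white [ 0.6774 -0.0026]
blue [ 0.6773 -0.0556]
ptip [0.7061 0.0077]
s1 [0.5918 0.0353]
s2 [ 0.5552 -0.0007]
s3 [ 0.5541 -0.0552]
s4 [ 0.5903 -0.0922]
s5 [ 0.6431 -0.0931]
side hub [ 0.6182 -0.031 ]
side s1 [0.5956 0.034 ]
side s2 [ 0.5568 -0.0008]
side s3 [ 0.5569 -0.0521]
side s4 [ 0.5925 -0.0926]
side s5 [ 0.6428 -0.0935]
```

```bash
cat >> h.py <<'E'
from scipy.spatial.transform import Rotation as R
def rel(*targets):
    s=bot.get_state(); M=R.from_rotvec(s["ee_rot"]); print("t",round(s["time_s"],2),"pos",np.round(s["ee_pos"],4),"F",np.round(s["ft_force"],1),"w",round(s["gripper_width"],4),"j",np.round(s["joints"],2))
    for p in targets: print(p,"->",np.round(M.inv().apply(np.array(p)-s["ee_pos"])*10,3))
    return M
E
python3 - <<'E'
from h import *
M=rel((0.5055,-0.0745,0.18))
print(np.round(M.as_matrix(),3))
x=M.as_matrix()[:,0]; ax=np.cross(x,[0,0,-1]); print("tilt fix tool axes/180deg", M.inv().apply(ax)/np.pi)
E
```

```text
t 0.45 pos [ 0.1535 -0.5281  0.2532] F [ 0.5 -0.4  0.7] w 0.0855 j [ 1.25  0.31  0.01  1.51 -0.    1.32 -0.03]
(0.5055, -0.0745, 0.18) -> [ 0.732 -3.373 -4.646]
[[-0.     0.279 -0.96 ]
 [ 0.    -0.96  -0.279]
 [-1.    -0.     0.   ]]
tilt fix tool axes/180deg [-5.02688673e-26  1.34290055e-05  5.40919357e-05]
```

```bash
python3 -m crank '[0,0,0,0,-0.22,-0.31,1, 0,0,0,0,-0.45,-0.62,1, 0,0,0,0,-0.67,-0.93,1, 0,0,0,0,-0.67,-0.93,1]' 20
python3 -m crank '[0,0,0,0,-0.22,-0.31,1, 0,0,0,0,-0.45,-0.62,1, 0,0,0,0,-0.67,-0.93,1, 0,0,0,0,-0.67,-0.93,1]'
python3 -m crank '[0,0,0,0,-0.22,-0.31,1, 0,0,0,0,-0.45,-0.62,1, 0,0,0,0,-0.67,-0.93,1, 0,0,0,0,-0.67,-0.93,1]'
python3 -m crank '[0,0,0,0,-0.22,-0.31,1, 0,0,0,0,-0.45,-0.62,1, 0,0,0,0,-0.67,-0.93,1, 0,0,0,0,-0.67,-0.93,1]'
python3 -c "
from h import *
rel((0.5055,-0.0745,0.18))"
```

```text
time_s: 0.78
ee_pos: [0.2315, -0.4308, 0.2535]
ee_rot: [2.07, 0.312, -2.058]
ft_force: [0.3, -0.4, -0.6]
gripper_width: 0.0386
time_s: 1.12
ee_pos: [0.3077, -0.3313, 0.2548]
ee_rot: [2.068, 0.331, -2.045]
ft_force: [-0.4, 0.7, -0.8]
gripper_width: 0.0
time_s: 1.45
ee_pos: [0.3815, -0.2303, 0.2572]
ee_rot: [2.067, 0.35, -2.032]
ft_force: [0.4, 1.5, 0.8]
gripper_width: -0.0
time_s: 1.78
ee_pos: [0.4528, -0.1275, 0.2604]
ee_rot: [2.066, 0.371, -2.019]
ft_force: [0.5, 1.9, 0.8]
gripper_width: 0.0001
t 1.78 pos [ 0.4528 -0.1275  0.2604] F [0.5 1.9 0.8] w 0.0001 j [ 0.6   0.16 -0.39  1.7   0.04  1.28 -1.02]
(0.5055, -0.0745, 0.18) -> [ 0.825 -0.312 -0.654]
```

```bash
python3 -m crank '[0,0,0,0.3,-0.16,-0.33,1, 0,0,0,0.6,-0.31,-0.65,1, 0,0,0,0.82,-0.31,-0.65,1, 0,0,0,0.82,-0.31,-0.65,1, 0,0,0,0.82,-0.31,-0.65,1, 0,0,0,0.82,-0.31,-0.65,1]'
cat > st.py <<'E'
from h import *
M=rel((0.5055,-0.0745,0.15))
x=M.as_matrix()[:,0]; print(np.round(M.as_matrix(),3),"fix",np.round(M.inv().apply(np.cross(x,[0,0,-1]))/np.pi,4))
E
python3 st.py
python3 - <<'E'
from h import *
for n in ("side","top"):
    c=optics.camera(n); b=(230,200,400,330) if n=="side" else (260,160,440,330)
    cv2.imwrite(f"pics/{n}1.png",cv2.resize(c["image"][b[1]:b[3],b[0]:b[2]],None,fx=4,fy=4)[:,:,::-1])
E
```

```text
time_s: 2.28
ee_pos: [0.5054, -0.0763, 0.1811]
ee_rot: [2.067, 0.369, -2.019]
ft_force: [0.3, 0.1, 0.3]
gripper_width: -0.0001
t 2.28 pos [ 0.5054 -0.0763  0.1811] F [0.3 0.1 0.3] w -0.0001 j [ 0.47  0.31 -0.43  1.73  0.12  1.11 -1.21]
(0.5055, -0.0745, 0.15) -> [ 0.311 -0.013  0.001]
[[ 0.02   0.335 -0.942]
 [ 0.02  -0.942 -0.334]
 [-1.    -0.012 -0.026]] fix [ 0.     -0.0082  0.0038]
```

View pics/side1.png

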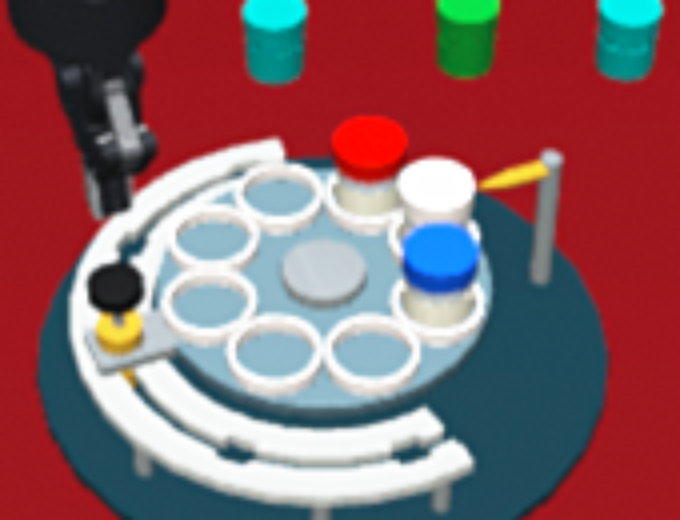

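View pics/top1.png

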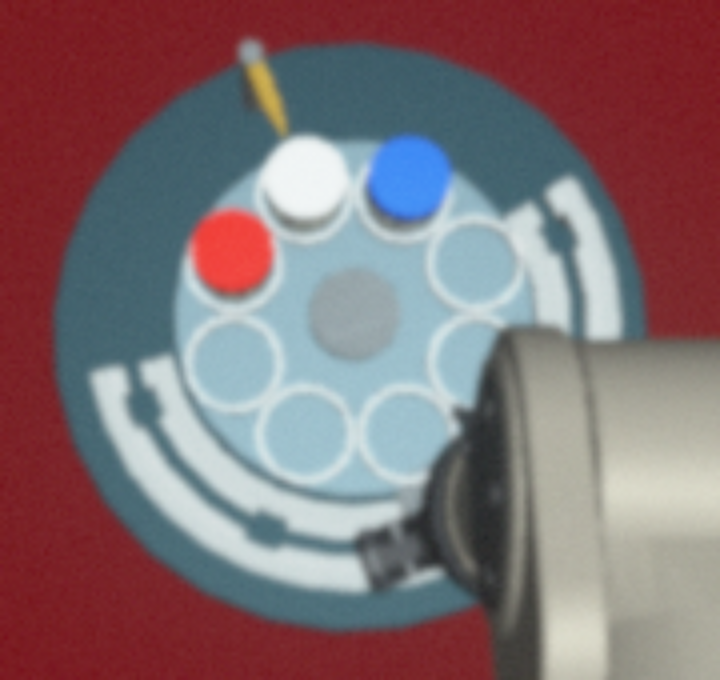

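```bash
python3 - <<'E'
from h import *
s=optics.camera("side"); t=optics.camera("top")
print(onz(s,230+108/4,200+212/4,.159),onz(s,230+117/4,200+282/4,.105), onz(t,357,304,.22))
E
python3 -m crank '[0,-0.008,0.004,0.1,-0.01,0,1, 0,-0.008,0.004,0.2,-0.01,0,1, 0,-0.008,0.004,0.31,-0.01,0,1, 0,-0.008,0.004,0.31,-0.01,0,1, 0,-0.008,0.004,0.31,-0.01,0,1]'
python3 st.py
```

```text
[ 0.50701596 -0.08086331  0.159     ] [ 0.50819945 -0.07699989  0.105     ] [ 0.4794267  -0.03214316  0.22      ]
time_s: 2.9
ee_pos: [0.5052, -0.075, 0.1503]
ee_rot: [2.038, 0.349, -2.036]
ft_force: [0.0, 1.2, 0.0]
gripper_width: 0.0001
t 2.9 pos [ 0.5052 -0.075   0.1503] F [0.  1.2 0. ] w 0.0001 j [ 0.44  0.35 -0.42  1.76  0.16  1.07 -1.26]
(0.5055, -0.0745, 0.15) -> [ 0.003 -0.004 -0.005]
[[ 0.001  0.333 -0.943]
 [-0.    -0.943 -0.333]
 [-1.     0.001 -0.001]] fix [ 0.     -0.0003 -0.0002]
```

```bash
python3 -m crank '[0,0,0,0.1,0,0,1, 0,0,0,0.18,0,0,1, 0,0,0,0.24,0,0,1, 0,0,0,0.28,0,0,1, 0,0,0,0.28,0,0,1, 0,0,0,0.28,0,0,1]'
python3 -m crank '[0,0,0,0.04,0,0,1, 0,0,0,0.08,0,0,1, 0,0,0,0.08,0,0,1, 0,0,0,0.08,0,0,1]'; python3 st.py
python3 - <<'E'
from h import *
c=optics.camera("side");cv2.imwrite("pics/side2.png",cv2.resize(c["image"][200:330,230:400],None,fx=4,fy=4)[:,:,::-1])
E
```

```text
time_s: 3.4
ee_pos: [0.5048, -0.0752, 0.1224]
ee_rot: [2.037, 0.348, -2.037]
ft_force: [-2.2, -0.8, 4.0]
gripper_width: 0.0001
time_s: 3.73
ee_pos: [0.505, -0.0754, 0.1152]
ee_rot: [2.037, 0.348, -2.036]
ft_force: [-2.4, -1.3, 6.2]
gripper_width: 0.0001
t 3.73 pos [ 0.505  -0.0754  0.1152] F [-2.4 -1.3  6.2] w 0.0001 j [ 0.43  0.39 -0.41  1.8   0.18  0.99 -1.28]
(0.5055, -0.0745, 0.15) -> [-0.348 -0.006 -0.008]
[[ 0.     0.333 -0.943]
 [-0.001 -0.943 -0.333]
 [-1.     0.001  0.   ]] fix [-0.      0.     -0.0004]
```

View pics/side2.png

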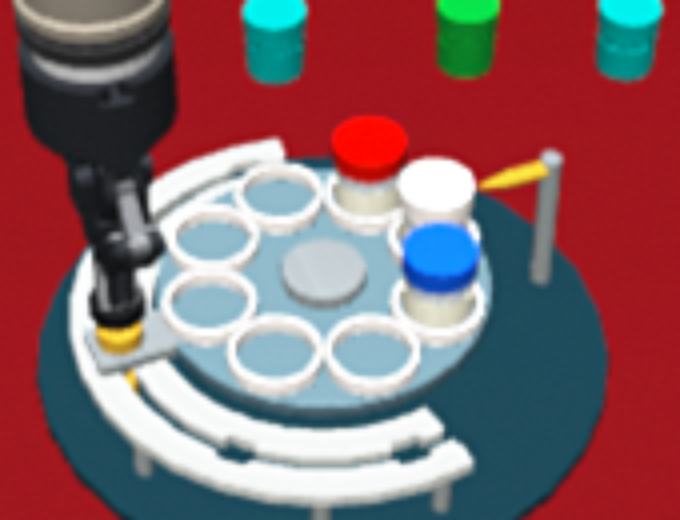

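The finger is on the knob and the plunger is pressed about 12 mm: TCP z 0.115 and 6.2 N. Now the arc waypoints.

```bash
cat > arc.py <<'E'
from h import *
import sys
z=float(sys.argv[1]); ax=np.array([.6165,-.029])
s=bot.get_state(); d=s["ee_pos"][:2]-ax; print("r",np.hypot(*d),"ang",np.degrees(np.arctan2(d[1],d[0]))%360)
rel(*[(*(np.round(ax+.12*np.array([np.cos(np.radians(a)),np.sin(np.radians(a))]),4)),z) for a in map(float,sys.argv[2:])])
E
python3 arc.py .1145 200 197 194 191 188 185 182 179
```

```text
r 0.12073412589573536 ang 202.5972383685718
t 3.78 pos [ 0.505  -0.0754  0.1153] F [-3.  -0.3  7. ] w 0.0 j [ 0.43  0.39 -0.41  1.8   0.18  0.99 -1.28]
(np.float64(0.5037), np.float64(-0.07), 0.1145) -> [ 0.008 -0.055 -0.005]
(np.float64(0.5017), np.float64(-0.0641), 0.1145) -> [ 0.008 -0.118 -0.006]
(np.float64(0.5001), np.float64(-0.058), 0.1145) -> [ 0.008 -0.18  -0.011]
(np.float64(0.4987), np.float64(-0.0519), 0.1145) -> [ 0.008 -0.243 -0.018]
(np.float64(0.4977), np.float64(-0.0457), 0.1145) -> [ 0.008 -0.304 -0.03 ]
(np.float64(0.497), np.float64(-0.0395), 0.1145) -> [ 0.008 -0.365 -0.044]
(np.float64(0.4966), np.float64(-0.0332), 0.1145) -> [ 0.008 -0.426 -0.061]
(np.float64(0.4965), np.float64(-0.0269), 0.1145) -> [ 0.008 -0.486 -0.081]
```

```bash
python3 -m crank '[0,0,0,0.01,0,0,1, 0,0,0,0.01,-0.055,-0.005,1, 0,0,0,0.01,-0.118,-0.006,1, 0,0,0,0.01,-0.18,-0.011,1, 0,0,0,0.01,-0.243,-0.018,1, 0,0,0,0.01,-0.304,-0.03,1, 0,0,0,0.01,-0.304,-0.03,1]'
python3 arc.py .1145 188 185 182 179 176 173 170 167 164 161
python3 - <<'E'
from h import *
c=optics.camera("side");cv2.imwrite("pics/side3.png",cv2.resize(c["image"][200:330,230:400],None,fx=4,fy=4)[:,:,::-1])
E
```

```text
time_s: 4.37
ee_pos: [0.4987, -0.0441, 0.1157]
ee_rot: [2.039, 0.35, -2.032]
ft_force: [-1.0, 1.1, 5.4]
gripper_width: 0.0002
r 0.1188004386183447 ang 187.2869650365122
t 4.37 pos [ 0.4987 -0.0441  0.1157] F [-1.   1.1  5.4] w 0.0002 j [ 0.39  0.37 -0.42  1.83  0.18  0.98 -1.34]
(np.float64(0.4977), np.float64(-0.0457), 0.1145) -> [0.012 0.012 0.015]
(np.float64(0.497), np.float64(-0.0395), 0.1145) -> [ 0.012 -0.049  0.   ]
(np.float64(0.4966), np.float64(-0.0332), 0.1145) -> [ 0.012 -0.109 -0.017]
(np.float64(0.4965), np.float64(-0.0269), 0.1145) -> [ 0.012 -0.169 -0.037]
(np.float64(0.4968), np.float64(-0.0206), 0.1145) -> [ 0.011 -0.227 -0.061]
(np.float64(0.4974), np.float64(-0.0144), 0.1145) -> [ 0.011 -0.284 -0.087]
(np.float64(0.4983), np.float64(-0.0082), 0.1145) -> [ 0.011 -0.339 -0.117]
(np.float64(0.4996), np.float64(-0.002), 0.1145) -> [ 0.011 -0.393 -0.15 ]
(np.float64(0.5011), np.float64(0.0041), 0.1145) -> [ 0.011 -0.446 -0.184]
(np.float64(0.503), np.float64(0.0101), 0.1145) -> [ 0.011 -0.496 -0.222]
```

View pics/side3.png

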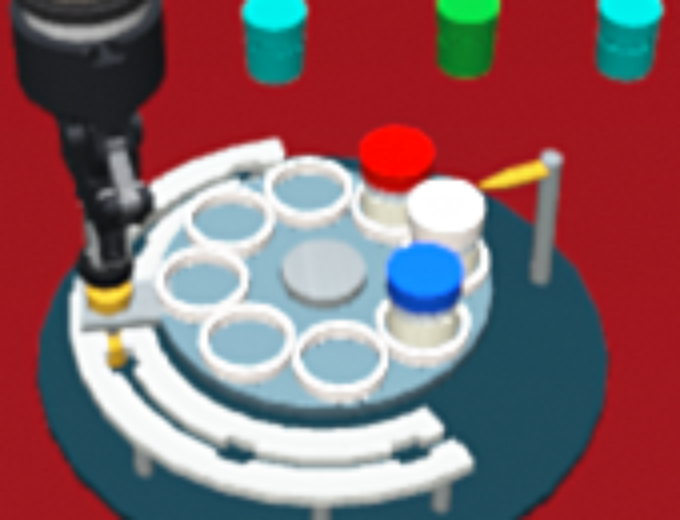

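The side view shows the carousel following the finger, about 15° turned, with the red cap moving toward the pointer. I'll continue.

```bash
python3 -m crank '[0,0,0,0.015,-0.049,0,1, 0,0,0,0.015,-0.109,-0.017,1, 0,0,0,0.015,-0.169,-0.037,1, 0,0,0,0.015,-0.227,-0.061,1, 0,0,0,0.015,-0.284,-0.087,1, 0,0,0,0.015,-0.284,-0.087,1]'
python3 arc.py .1145 173 170 167 164 161 159 157.5
```

```text
time_s: 4.92
ee_pos: [0.4992, -0.0129, 0.1158]
ee_rot: [2.043, 0.352, -2.027]
ft_force: [-0.6, 1.1, 6.0]
gripper_width: -0.0004
r 0.11836068391422162 ang 172.16070437740856
t 4.92 pos [ 0.4992 -0.0129  0.1158] F [-0.6  1.1  6. ] w -0.0004 j [ 0.34  0.37 -0.44  1.84  0.18  0.97 -1.4 ]
(np.float64(0.4974), np.float64(-0.0144), 0.1145) -> [0.013 0.008 0.023]
(np.float64(0.4983), np.float64(-0.0082), 0.1145) -> [ 0.013 -0.047 -0.007]
(np.float64(0.4996), np.float64(-0.002), 0.1145) -> [ 0.013 -0.101 -0.04 ]
(np.float64(0.5011), np.float64(0.0041), 0.1145) -> [ 0.013 -0.153 -0.074]
(np.float64(0.503), np.float64(0.0101), 0.1145) -> [ 0.013 -0.204 -0.112]
(np.float64(0.5045), np.float64(0.014), 0.1145) -> [ 0.013 -0.235 -0.14 ]
(np.float64(0.5056), np.float64(0.0169), 0.1145) -> [ 0.013 -0.259 -0.16 ]
```

```bash
python3 -m crank '[0,0,0,0.015,-0.047,-0.007,1, 0,0,0,0.015,-0.101,-0.04,1, 0,0,0,0.015,-0.153,-0.074,1, 0,0,0,0.015,-0.19,-0.105,1, 0,0,0,0.015,-0.19,-0.105,1, 0,0,0,0.015,-0.19,-0.105,1]'
python3 arc.py .1145 161 159 157.5 156
python3 - <<'E'
from h import *
for n in ("side","top"):
    c=optics.camera(n); b=(230,200,400,330) if n=="side" else (260,160,440,330)
    cv2.imwrite(f"pics/{n}4.png",cv2.resize(c["image"][b[1]:b[3],b[0]:b[2]],None,fx=3.5,fy=3.5)[:,:,::-1])
E
```

```text
time_s: 5.42
ee_pos: [0.5045, 0.0099, 0.1159]
ee_rot: [2.047, 0.353, -2.022]
ft_force: [-0.9, 0.4, 5.9]
gripper_width: 0.0
r 0.11853924059935973 ang 160.86335371873759
t 5.42 pos [0.5045 0.0099 0.1159] F [-0.9  0.4  5.9] w 0.0 j [ 0.3   0.37 -0.44  1.83  0.19  0.97 -1.45]
(np.float64(0.503), np.float64(0.0101), 0.1145) -> [ 0.014 -0.007  0.014]
(np.float64(0.5045), np.float64(0.014), 0.1145) -> [ 0.014 -0.039 -0.014]
(np.float64(0.5056), np.float64(0.0169), 0.1145) -> [ 0.014 -0.063 -0.034]
(np.float64(0.5069), np.float64(0.0198), 0.1145) -> [ 0.014 -0.086 -0.056]
```

View pics/side4.png

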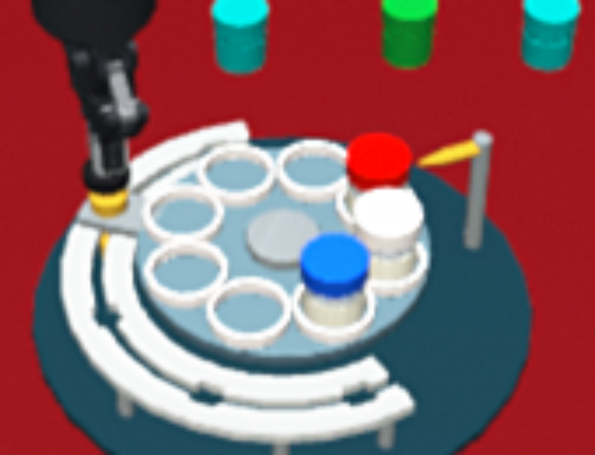

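View pics/top4.png

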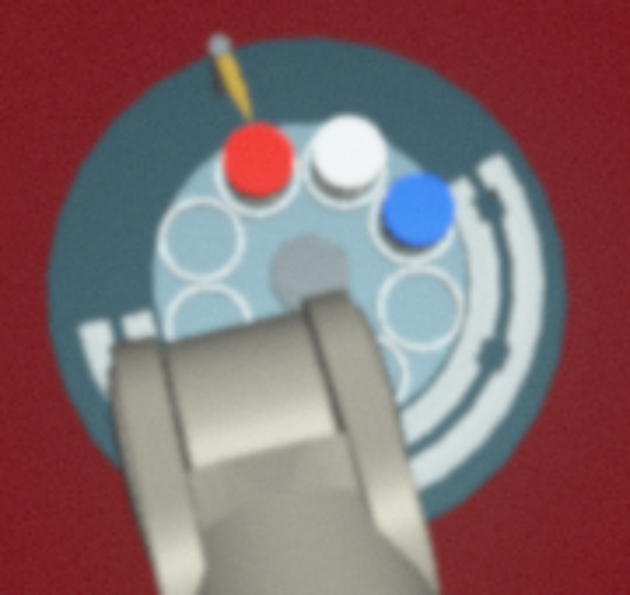

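```bash
python3 -m crank '[0,0,0,0.015,-0.025,-0.01,1, 0,0,0,0.015,-0.045,-0.025,1, 0,0,0,0.015,-0.065,-0.035,1, 0,0,0,0.015,-0.065,-0.035,1, 0,0,0,0.015,-0.065,-0.035,1]'
cat > jars.py <<'E'
from h import *
import sys
ax=np.array([.6165,-.029]); rp=ax+.068*np.array([np.cos(np.radians(22.5)),np.sin(np.radians(22.5))])
def cap(c,lo,hi,roi):
    b=blob(c,lo,hi,roi); (u,v),r=cv2.minEnclosingCircle(cv2.findNonZero(b[2])); return b[0],b[1]
for n in ("side","top"):
    c=optics.camera(n); b=(230,200,400,330) if n=="side" else (260,160,440,330)
    cv2.imwrite(f"pics/{n}{sys.argv[1]}.png",cv2.resize(c["image"][b[1]:b[3],b[0]:b[2]],None,fx=3.5,fy=3.5)[:,:,::-1])
    rois=dict(side=(300,225,380,300),top=(300,190,392,250))[n]
    im=cv2.cvtColor(c["image"],cv2.COLOR_RGB2HSV)
    for nm,lo,hi in [("red",(0,195,170),(6,255,255)),("blue",(104,150,150),(120,255,255))]:
        b=blob(c,lo,hi,rois)
        if b is None: print(n,nm,None); continue
        p=onz(c,*b[0],.108)[:2]; d=p-ax; print(n,nm,np.round(b[0],1),b[1][2:].tolist(),np.round(p,4),"r",round(np.hypot(*d),4),"ang",round(np.degrees(np.arctan2(d[1],d[0])),1))
E
python3 jars.py 5; python3 arc.py .1145 157.5 156
python3 - <<'E'
from h import *
for n,r in (("side",(300,225,380,300)),("top",(300,190,392,250))):
    c=type("",(),{}); im=cv2.imread(f"pics/{n}0.png")[:,:,::-1]; d=optics.camera(n); d["image"]=im
    ax=np.array([.6165,-.029])
    for nm,lo,hi in [("red",(0,195,170),(6,255,255)),("blue",(104,150,150),(120,255,255))]:
        b=blob(d,lo,hi,r)
        if b is None: print(nm);continue
        p=onz(d,*b[0],.108)[:2]-ax; print("start",n,nm,np.round(b[0],1),b[1][2:],"r",np.hypot(*p),np.degrees(np.arctan2(p[1],p[0])))
E
```

```text
time_s: 5.93
ee_pos: [0.5074, 0.0178, 0.116]
ee_rot: [2.051, 0.353, -2.017]
ft_force: [-0.1, -0.1, 6.5]
gripper_width: 0.0
side red [338.8 246.5] [20, 16, 228] [ 0.6808 -0.0065] r 0.0681 ang 19.3
side blue [323.1 275.9] [19, 19, 278] [ 0.6427 -0.0982] r 0.074 ang -69.2
top red [333.2 200.2] [12, 10, 52] [0.688  0.0026] r 0.0782 ang 23.9
top blue [380.1 221.7] [19, 20, 306] [ 0.642  -0.0902] r 0.0663 ang -67.4
r 0.11869760874064593 ang 156.7975528051553
t 6.03 pos [0.5074 0.0178 0.116 ] F [-0.4  0.1  6. ] w 0.0004 j [ 0.29  0.38 -0.45  1.82  0.19  0.97 -1.47]
(np.float64(0.5056), np.float64(0.0169), 0.1145) -> [0.015 0.002 0.02 ]
(np.float64(0.5069), np.float64(0.0198), 0.1145) -> [ 0.015 -0.021 -0.002]
start side red [321.8 236.2] [ 19  16 231] r 0.06422801539235502 64.37743253849422
start side blue [339.5 263.9] [ 19  17 258] r 0.07114764256380615 -28.06611027572667
start top red [313. 217.] [3 3 3] r 0.08196790970370293 62.608497675842536
start top blue [362.  203.6] [ 20  21 324] r 0.0684561470756825 -22.605183980231878
```

```bash
python3 -c "
import cv2
a=cv2.imread('pics/side5.png');b=cv2.imread('pics/top5.png')[:455,:]
import numpy as np
x=np.hstack([a,b]);cv2.imwrite('pics/c5.png',cv2.resize(x,(800,int(800*x.shape[0]/x.shape[1]))))"
```

```text
(no output)
```

View pics/c5.png

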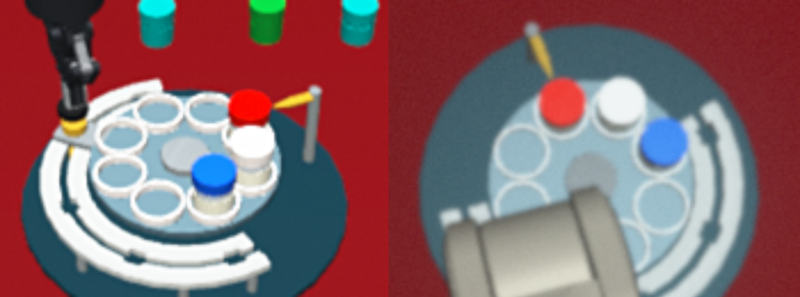

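Blue moved −44.8° in the top view and red −45.1° in the side view. The finger is at 156.8° against about 157.3° for the hole, so the pin is under it. Release by rising straight up.

```bash
python3 -m crank '[0,0,0,-0.03,0,0,1, 0,0,0,-0.06,0,0,1, 0,0,0,-0.09,0,0,1, 0,0,0,-0.12,0,0,1, 0,0,0,-0.12,0,0,1, 0,0,0,-0.2,0,0,1, 0,0,0,-0.3,0,0,1, 0,0,0,-0.4,0,0,1, 0,0,0,-0.5,0,0,1, 0,0,0,-0.5,0,0,1, 0,0,0,-0.5,0,0,1]'
python3 arc.py .165 157.5; python3 jars.py 6;python3 -c "
import cv2
a=cv2.imread('pics/side6.png');b=cv2.imread('pics/top6.png')[:455,:]
import numpy as np
x=np.hstack([a,b]);cv2.imwrite('pics/c6.png',cv2.resize(x,(800,int(800*x.shape[0]/x.shape[1]))))"
```

```text
time_s: 7.05
ee_pos: [0.5073, 0.0177, 0.1671]
ee_rot: [2.053, 0.352, -2.015]
ft_force: [-0.2, 0.3, -0.2]
gripper_width: -0.0001
r 0.11875250095012478 ang 156.83748356530114
t 7.05 pos [0.5073 0.0177 0.1671] F [-0.2  0.3 -0.2] w -0.0001 j [ 0.3   0.32 -0.46  1.76  0.16  1.08 -1.44]
(np.float64(0.5056), np.float64(0.0169), 0.165) -> [0.021 0.002 0.019]
side red [338.8 246.5] [20, 16, 226] [ 0.6808 -0.0068] r 0.0681 ang 19.0
side blue [322.9 275.9] [19, 19, 278] [ 0.6424 -0.0982] r 0.0739 ang -69.5
top red [334.8 200.2] [13, 10, 58] [ 0.6878 -0.0007] r 0.0767 ang 21.7
top blue [380.1 221.8] [19, 20, 303] [ 0.6418 -0.0902] r 0.0663 ang -67.6
```

View pics/side6.png

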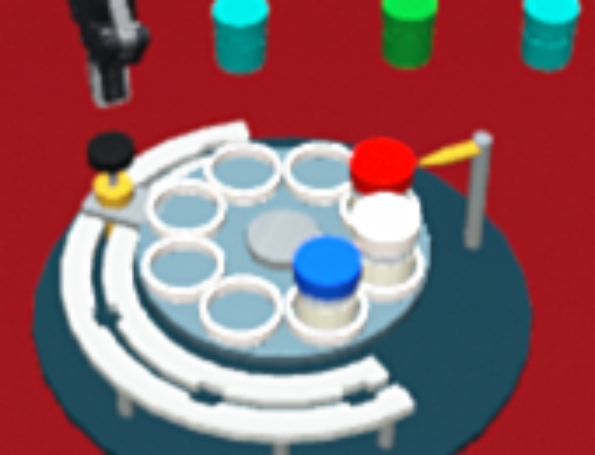

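The side view shows the black knob raised clear of the yellow collar at crop (111,152) and (112,187), and red at the pointer (383,160). I'll check the knob's height by ray, and that the desk things haven't moved.

Run:
```python
from h import *
s=optics.camera("side")
k=blob(s,(0,0,0),(180,255,60),(245,234,275,250)); print(k[:2])
o,d=ray(s,*k[0])
for y in (.014,.0173,.020):
    p=o+d*(y-o[1])/d[1]; print("knob centre at y",y,np.round(p,4))
d0=cv2.imread("pics/side0.png").astype(int)[:,:,::-1]; df=np.abs(s["image"].astype(int)-d0).sum(2)
for n,b in dict(box=(235,380,305,440),stamp=(180,380,220,420),spare=(265,160,295,195)).items(): print(n,(df[b[1]:b[3],b[0]:b[2]]>60).sum())
# start reference for same method
k0=dict(s);k0["image"]=cv2.imread("pics/side0.png")[:,:,::-1].copy(); b=blob(k0,(0,0,0),(180,255,60),(240,255,275,290)); o,d=ray(s,*b[0]); print("start ref",np.round(o+d*(-.0745-o[1])/d[1],4))
```

```text
(array([261.07438017, 243.11570248]), array([255, 238,  13,  12, 121], dtype=int32))
knob centre at y 0.014 [0.5071 0.014  0.1017]
knob centre at y 0.0173 [0.5067 0.0173 0.0988]
knob centre at y 0.02 [0.5065 0.02   0.0964]
box 0
stamp 0
spare 272
start ref [ 0.5059 -0.0745  0.0993]
```

The knob centre is at z≈0.099, matching 0.099 at the start, so the plunger is up. The spare-jar window differs, most likely because the arm is in front of it. I'll raise the arm and look.

```bash
python3 -m crank '[0,0,0,-0.3,0,0,1, 0,0,0,-0.6,0,0,1, 0,0,0,-0.6,0,0,1, 0,0,0,-0.6,0,0,1, 0,0,0,-0.6,0,0,1]'
python3 - <<'E'
from h import *
for n in ("side","top"): cv2.imwrite(f"pics/{n}7.png",optics.camera(n)["image"][:,:,::-1])
for im in ("top0","top7"):
    c=dict(image=cv2.imread(f"pics/{im}.png")[:,:,::-1].copy()); print(im,blob(c,(25,150,150),(35,255,255),(130,260,180,300))[:2])
print(bot.get_state()["ft_force"])
E
```

```text
time_s: 7.62
ee_pos: [0.5047, 0.0173, 0.2248]
ee_rot: [2.049, 0.353, -2.02]
ft_force: [-1.0, 0.3, 0.1]
gripper_width: -0.0003
top0 (array([152.66467066, 281.32934132]), array([143, 271,  20,  21, 334], dtype=int32))
top7 (array([152.66467066, 281.32934132]), array([143, 271,  20,  21, 334], dtype=int32))
[ 0.11223856 -0.27748723 -0.45605933]
```

View pics/side7.png

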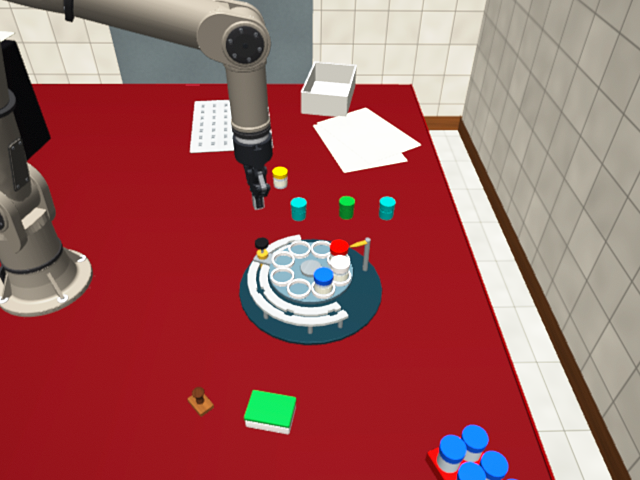

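The spare jar is unmoved: its pixels in the top view are identical. The red cap is at the pointer at (339,247), the knob is up at (262,244), and the arm is clear of everything.

```bash
python3 -c "
from rig import close_job
print(close_job())"
```

```text
the job is handed in; nothing more can be done
None
```

The red jar is at the brass pointer and the plunger is back up in the next hole; I handed the job in at about 7.7 s. I pressed the knob about 12 mm with the closed fingertips, carried the carousel one hole clockwise, and raised the arm straight up.

- **Turn angle:** the blue cap moved 45.0° in the top view and the red cap 45.4° in the side view. The side view's blue-cap figure came out lower, at about 41°. I put that down to mask bias, because its measured radius was also off.
- **Red cap in the top view:** its mask was partial (radius 77 mm instead of 68 mm), so I used only its angle there, 21.7° against about 22.3° for the pointer.
- **Plunger:** the knob centre measured 0.099 m high, the same as at the start, so the plunger is fully up.
- **Jars:** all three look upright in their seats in the side picture. I did not measure their tilt or height.
- **Things on the desk:** the box and stamp pixels did not change. The spare jar's side-view window differed because the arm stood in front of it. In the top view the jar is in exactly the same place.
- **Contact:** the force reads about 0 and the arm is clear of everything.

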